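Set the click collar on the dust-extraction spigot

TASK

Two dust-extraction spigots stand on the bench, one with a blue collar and one with a yellow collar. Turn the blue collar around its pipe until it clicks home with its white pointer at the red mark, then let go of it. Leave the yellow collar in the click position where it is.

Things in the scene. Friction and masses are not known exactly. Their poses are not given: they have to be found in the camera images.
- blue_collar (a joint): Angle (rad) of the blue collar on its upright pipe, anticlockwise from above positive, shown by its white pointer. Notches with radial marks on flange and pipe rim at 0, 0.524, 1.047, 1.571; the wide red mark is 1.047, the others are black. Starts at 0 or 0.524, rarely stuck between them; travel -0.35 to 1.75. A click takes about 0.15 N m; let go within 0.2 rad of a notch it snaps in.
- blue_collar_grip (a point): Point on the blue collar's axis at mid-height of its grip band, 63 mm above the bench; turns with the collar. Band 50 mm in diameter, 25 mm tall, with two opposite flat lugs 20 mm wide at this point's +y and -y, 56 mm across their faces (the grasp). White pointer at +x, 35 mm out from the axis. The fixed pipe, 38 mm in diameter, rises through it to 83 mm above the bench.
- yellow_collar (a joint): Angle (rad) of the yellow collar on the other spigot, of the same shape and sense. It starts in or near its notch at 0.524 and must stay in that notch.
- yellow_collar_grip (a point): The same point on the yellow collar, 63 mm above the bench; not to be turned. Both spigots have the same sizes and are screwed down on a grey flange 100 mm in diameter and 8 mm high; on each flange a small click housing stands 34 mm high, 35 to 46 mm from the axis.
Things that resemble listed ones, but are neither listed nor needed, are in the scene too. What is shaped like the part that bears blue_collar but green, orange or turquoise is not meant.

How it is judged:
At the end, for the whole second after the job is handed in: The blue collar rests with its pointer within 10 degrees of the red mark (joint 0.872 to 1.222 rad), and the yellow collar is still within 10 degrees of its notch at 0.524 rad (value of joint blue_collar between 0.872 and 1.222 rad and velocity of joint blue_collar between -0.1 and 0.1 rad/s and value of joint yellow_collar between 0.349 and 0.698 rad); the robot touches nothing.
It fails at once if the yellow collar is turned out of its notch (value of joint yellow_collar below 0.262 rad or value of joint yellow_collar above 0.785 rad).
It also fails if it takes over 29 s, if anything falls off the work surface, if the arm or the gripper's body presses on something with over 40 N, if the wrist force passes 120 N, or if a joint passes its speed limit or range.

ROBOT

A 6-joint arm with a two-finger parallel gripper is mounted at the origin on the work surface; the furniture and walls round the work are solid. World frame = base frame: x ahead of the robot, y to its left, z up, the work surface at z = 0. Lengths are in m, angles in rad, forces in N, time in s.
With the tool pointing down it reaches from about 0.3 to 0.775 m from the base axis. Payload 14.6 kg.
Tool frame: the origin (TCP) lies at the very end of the fingers, on their centre line; the grasp point (between the pads) lies ctrl.grasp_offset behind it (ctrl.grasp_offset is the distance from the TCP to the grasp point, in m); z points along the fingers, y is the direction in which the jaws open and shut (so a half turn about z gives the same grasp; the last joint's range is limited). The gripper opens to 94 mm and grips with 3 to 60 N. Pads are 16 mm wide; open, the fingers measure 119 mm over their backs; the gripper's body (75 mm by 177 mm) begins 78 mm behind the grasp point.
Start: joints at [-0.067, 0.3, 1.521, -0, 1.321, -0.067], TCP at [0.55, -0, 0.205] pointing down, gripper open.
Joint ranges: [-3.03, 3.03], [-0.79, 2.21], [0.23, 2.52], [-1.04, 4.18], [0, 3.07], [-2.55, 2.55]. Speed limits (rad/s): [2.22, 2.22, 2.57, 3.14, 3.14, 3.14].

INTERFACE

Orientations are given as [roll, pitch, yaw] about the fixed x, y, z axes, in that order (R = Rz(yaw) Ry(pitch) Rx(roll)).
In Python, from station import ctrl gives the robot as it stands. The module is installed in compiled form; this text tells all that it offers.
- The arm moves only by the tool carry_out, never from a script. Its argument "deltas" is a list of rows, each an object of numbers: "x", "y", "z": the shift along the tool's x, y, z in units of 0.02 m (1.0 is 0.02 m); "wx", "wy", "wz": the turn, a rotation vector about the tool's x, y, z in units of 0.08 rad (1.0 is 0.08 rad); "jaw": the opening in per cent of the stroke, from 0 (shut) to 100 (fully open). A call has 1 to 12 rows; each row shifts and turns the commanded pose from where the row before left it, along the tool's axes as they then stand; what a row does not reach is not made up. A row lasts 1/12 s, in which the tool goes at most 41.7 mm and 7.16 degrees, less where a joint would pass 70% of its speed; a pose out of reach is approached as far as the arm can. A call with a number of a shift or a turn outside -1 to 1 is refused whole. A call with a gripper value outside its range is refused whole. The fingers move at their own pace and stop on an object; "squeeze" is the grip in N (left out, the last holds). Time passes only in rows, so rows that do not move let the fingers close. It gives the time, the measured TCP pose, the force and the opening at its end, in the units of the state.
- ctrl.get_obs(): the state, without advancing time (a new reading comes with each control period).
- ctrl.camera(name): name is "side" or "top"; returns the picture (400x640x3 uint8, blue, green, red); there is no depth.
- ctrl.camera_params(name): a dict with "mtx" (3x3 intrinsics, pixels), "origin" and "attitude" of the camera in the world. Camera axes: x right, y down, z forward; pixel columns grow to the right and rows downward; lengths in m; the calibration is good to about 2 mm. A picture is of the moment at which its call begins. camera_params takes no time and is no camera call.
- ctrl.hand_in(): hands the job in, once; it reports no verdict.
Trained networks look in the newest picture that a camera, given by its name, has taken for a name from the list of things; names that differ only in an ending like _2 or _b are one class to them, and where a whole thing is asked for, a point or a joint stands for the part that bears it (a point fixed in the world has none). Each returns a list of dicts, best first, with "conf" (0 to 1); they miss things now and then, are a little off and sometimes report something else, mostly with a low value. They report only what shows in the picture. A call takes as long as a camera call. They do not tell look-alikes from the thing itself.
- ctrl.boxes_of(camera, label): "rect" ([left, top, right, bottom] in pixels, round what is visible of it).
- ctrl.mark_of(camera, label): "position" ([row, column] in pixels: a listed point, or the origin of a listed thing).
The state is a dict: "time_s": time; "qpos": joint angles; "joint_vel": joint speeds; "tau": joint torques, N m; "ee_pos": TCP position; "eef_rot": TCP orientation; "force": force on the tool from outside, world axes, zero at the start; "moment": the same for the moment, N m; "grip_width": finger opening in m.
Only numpy, scipy, OpenCV 4.12 (cv2) and the standard library are available. Lean on these libraries where they do the work, as an engineer would, in place of code of your own. Each camera call takes 0.05 s, during which the arm holds its last target.

## Working session

There is one attempt and no reset: what is moved stays moved. The work goes in short steps, Python scripts to look and compute and a tool call to move; the robot and the scene stay as the last step left them, time stands still between calls to the robot, and variables do not carry over. Pictures are saved under pics/ and viewed, and the job is handed in when it is done.

Besides the shell and the picture viewer there is one more tool, called after "Request:" by a JSON object that holds its "method" and its "body", one argument or row to a line. carry_out: Moves the arm, as the interface text tells. Its arguments: {"type":"object","properties":{"deltas":{"type":"array"},"squeeze":{"type":"number"}},"required":["deltas"]}

```bash
mkdir -p pics; python3 - <<'E'
from station import ctrl
import cv2
for n in ("top","side"):
    im=ctrl.camera(n); cv2.imwrite(f"pics/{n}0.png",im)
    p=ctrl.camera_params(n); print(n,p)
    for l in ("blue_collar_grip","yellow_collar_grip"):
        print(l,ctrl.mark_of(n,l),ctrl.boxes_of(n,l))
print(ctrl.get_obs(),ctrl.grasp_offset)
E
```

```text
top {'mtx': array([[458.65710286,   0.        , 314.25949241],
       [  0.        , 458.65710286, 194.32888676],
       [  0.        ,   0.        ,   1.        ]]), 'origin': array([ 0.33769599, -0.11218447,  1.40641944]), 'attitude': array([-3.08254863, -0.00538531, -1.59112915])}
blue_collar_grip [{'position': [199.9, 419.0], 'conf': 0.7}, {'position': [144.8, 324.9], 'conf': 0.62}, {'position': [191.5, 375.8], 'conf': 0.55}, {'position': [252.4, 382.5], 'conf': 0.55}, {'position': [202.1, 316.8], 'conf': 0.47}] [{'rect': [371.8, 244.4, 392.0, 263.3], 'conf': 0.73}, {'rect': [308.4, 193.7, 328.2, 209.2], 'conf': 0.56}, {'rect': [316.8, 146.4, 340.7, 154.6], 'conf': 0.54}, {'rect': [406.7, 194.7, 427.5, 211.7], 'conf': 0.45}, {'rect': [364.1, 186.6, 377.9, 202.7], 'conf': 0.44}]
yellow_collar_grip [] []
side {'mtx': array([[444.20067318,   0.        , 317.34805703],
       [  0.        , 444.20067318, 203.41019204],
       [  0.        ,   0.        ,   1.        ]]), 'origin': array([ 0.36068094, -1.12931066,  0.82577088]), 'attitude': array([-2.22275208,  0.01177613, -0.04854709
[... 557 characters left out ...]
65.5, 171.4], 'conf': 0.76}]
{'time_s': 0.5, 'qpos': array([-6.66034699e-02,  2.99935456e-01,  1.52101721e+00, -1.23082506e-05,
        1.32071096e+00, -6.65776085e-02]), 'joint_vel': array([ 0.00092747, -0.00138211,  0.00025156, -0.00103719, -0.00106211,
        0.00011504]), 'tau': array([ 2.01047792e-04, -5.31346500e+01, -3.52736092e+01,  7.08488608e-02,
        2.15003832e-02, -3.73959790e-05]), 'ee_pos': array([ 5.49979249e-01, -6.69234112e-06,  2.05418837e-01]), 'eef_rot': array([-3.14152105e+00,  7.17731073e-06,  1.57077351e+00]), 'force': array([-0.34912184,  0.2484064 , -0.07709353]), 'moment': array([ 0.03587755, -0.01149872, -0.04627183]), 'grip_width': 0.09432326962050686} 0.0188
```

View pics/top0.png

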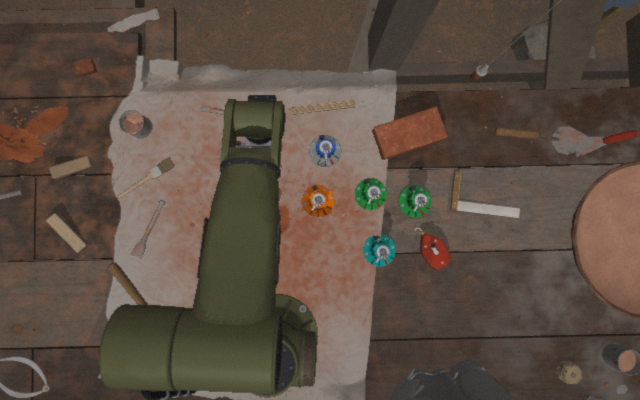

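View pics/side0.png

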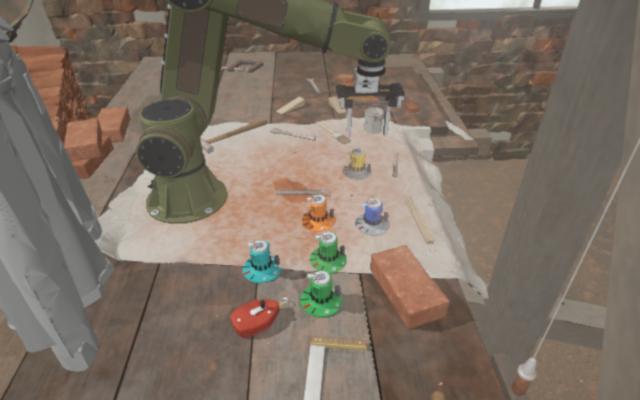

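The two views show one blue spigot, at top px (325,148) and side px (373,212). Things that could be taken for it:
- Orange: top (318,200), side (319,206).
- Green: top (370,193) and (415,201), side (328,243) and (321,285).
- Turquoise: top (380,251), side (261,250).

Yellow is at side (357,160) and the arm hides it from the top camera. I choose the blue one and check it in a crop.

```bash
cat > h.py <<'E'
from station import ctrl
import cv2, numpy as np
from scipy.spatial.transform import Rotation as R
def cam(n):
    p=ctrl.camera_params(n); return np.array(p['mtx']),np.array(p['origin']),R.from_euler('xyz',p['attitude']).as_matrix()
def ray(n,u,v):
    K,o,A=cam(n); d=A@np.linalg.inv(K)@[u,v,1]; return o,d/np.linalg.norm(d)
def atz(n,u,v,z):
    o,d=ray(n,u,v); return o+d*(z-o[2])/d[2]
def tri(a,b):
    M=np.zeros((3,3));q=np.zeros(3)
    for n,u,v in (a,b):
        o,d=ray(n,u,v);P=np.eye(3)-np.outer(d,d);M+=P;q+=P@o
    return np.linalg.solve(M,q)
def proj(n,X):
    K,o,A=cam(n); c=A.T@(np.array(X)-o); c=K@c; return c[:2]/c[2]
def marks(im,n,c,angs,s,off,col=(0,0,255)):
    pass
E
python3 - <<'E'
from h import *
print(tri(("top",324.9,144.8),("side",371.6,208.6)), atz("top",324.9,144.8,.063),atz("side",371.6,208.6,.063),atz("side",357.5,156,.063))
a=cv2.imread("pics/top0.png")[122:178,297:353]; b=cv2.imread("pics/side0.png")[188:240,346:398]
a=cv2.resize(a,(400,400),interpolation=cv2.INTER_CUBIC);b=cv2.resize(b,(400,400),interpolation=cv2.INTER_CUBIC)
cv2.imwrite("pics/crop0.png",np.hstack([a,b]))
E
```

```text
[ 0.55758105 -0.15522181  0.0567395 ] [ 0.56282185 -0.15543154  0.063     ] [ 0.54965695 -0.1640785   0.063     ] [0.54426293 0.11718704 0.063     ]
```

View pics/crop0.png

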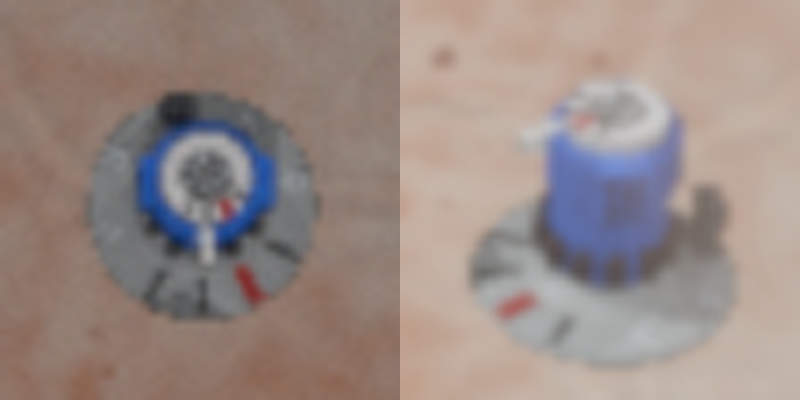

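The crop shows the blue collar with its pointer at crop (206,258), on the black mark next to the red one (250,285), so it sits at about 0.524. The click housing is at crop (178,108). Next I fit the axis and the angles.

```bash
python3 - <<'E'
from h import *
def c2(x,y): return (x+.5)/400*56-.5+297,(y+.5)/400*56-.5+122
def w(x,y,z): return atz("top",*c2(x,y),z)
rim=w(207,172,.083); fl=w(204,206,.008)
# flange ellipse
l,r,t,b=w(88,206,.008),w(320,206,.008),w(204,93,.008),w(204,320,.008)
print("rim",rim,"flange",fl,np.linalg.norm(l-r),np.linalg.norm(t-b))
im=cv2.imread("pics/side0.png")
# side rim: crop(620,103)->
su=lambda x,y:((x-400+.5)/400*52-.5+346,(y+.5)/400*52-.5+188)
print("side rim",atz("side",*su(620,105),.083),"side flange",atz("side",*su(603,280),.008))
c=(rim+fl)/2
for nm,p in dict(m0=(157,288),m1=(203,297),red=(249,283),m3=(283,248),hous=(178,108)).items():
    q=w(*p,.008)-c; print(nm,np.hypot(*q[:2]),np.arctan2(q[1],q[0]))
for z in (.063,.07,.076,.083):
    q=w(206,255,z)-c; print("ptr",z,np.hypot(*q[:2]),np.arctan2(q[1],q[0]))
q=w(272,175,.07)-w(140,175,.07); print("lugs",np.arctan2(q[1],q[0]),np.linalg.norm(q))
for nm,p in dict(red=(520,304),m3=(563,330)).items():
    q=atz("side",*su(*p),.008)-atz("side",*su(603,280),.008); print("s",nm,np.hypot(*q[:2]),np.arctan2(q[1],q[0]))
E
```

```text
rim [ 0.55694116 -0.15662446  0.083     ] flange [ 0.55465346 -0.15753158  0.008     ] 0.09979585848439765 0.0983570913949585
side rim [ 0.55658725 -0.15690739  0.083     ] side flange [ 0.55395372 -0.16522063  0.008     ]
m0 0.04161575609237661 2.626539997954646
m1 0.04049967862382784 3.121067699459276
red 0.03970502250086037 -2.6409716690823606
m3 0.039451286683139394 -2.1021071890991134
hous 0.04274552599909473 0.23188478713183153
ptr 0.063 0.03008147841758309 3.110100274672061
ptr 0.07 0.03106860475807178 3.103726515282816
ptr 0.076 0.03191565990153985 3.098577274479218
ptr 0.083 0.032904900773478324 3.0929050740812922
lugs -1.5902386480496584 0.054293910244283705
s red 0.03448201855134306 -2.794775843393765
s m3 0.032993369840233065 -2.171802804554436
```

Request:
{"method": "carry_out", "body": {
  "deltas": [
    {"x":-1,"y":0.1,"jaw":100},
    {"x":-1,"y":0.1},
    {"x":-1,"y":0.1},
    {"x":-1},
    {"x":-1},
    {"x":-1},
    {"x":-1},
    {"x":-0.85},
    {"wz":1},
    {"wz":1},
    {"wz":1},
    {"wz":1}
  ]
}}

```text
invalid input
```

Request:
{"method": "carry_out", "body": {
  "deltas": [
    {"wz":1},
    {"wz":1},
    {"wz":1},
    {"wz":1},
    {"wz":1},
    {"wz":1},
    {"wz":1},
    {"wz":1},
    {"wz":1},
    {"wz":1},
    {"wz":1},
    {"wz":1}
  ]
}}

```text
invalid input
```

Request:
{"method": "carry_out", "body": {
  "deltas": [
    {"wz":1},
    {"wz":1},
    {"wz":1},
    {"wz":0.75},
    {"z":1},
    {"z":1},
    {"z":1},
    {"z":0.5},
    {},
    {}
  ]
}}

```text
invalid input
```

```bash
python3 - <<'E'
from h import *
for n in ("top","side"):
    im=ctrl.camera(n); cv2.imwrite(f"pics/{n}1.png",im)
a=cv2.imread("pics/top1.png")[60:220,245:405]; b=cv2.imread("pics/side1.png")[110:260,300:450]
cv2.imwrite("pics/crop1.png",np.hstack([cv2.resize(a,(400,400),interpolation=2),cv2.resize(b,(400,400),interpolation=2)]))
o=ctrl.get_obs();print(o['time_s'],o['ee_pos'],o['eef_rot'],o['qpos'],o['force'])
E
```

```text
0.6 [ 5.49981059e-01 -7.60181435e-06  2.05425799e-01] [-3.14153491e+00  4.90214656e-05  1.57085836e+00] [-6.65847665e-02  2.99925628e-01  1.52101351e+00 -5.44518794e-05
  1.32070787e+00 -6.66333181e-02] [-0.4612753  -0.54759894 -0.51439708]
```

View pics/crop1.png

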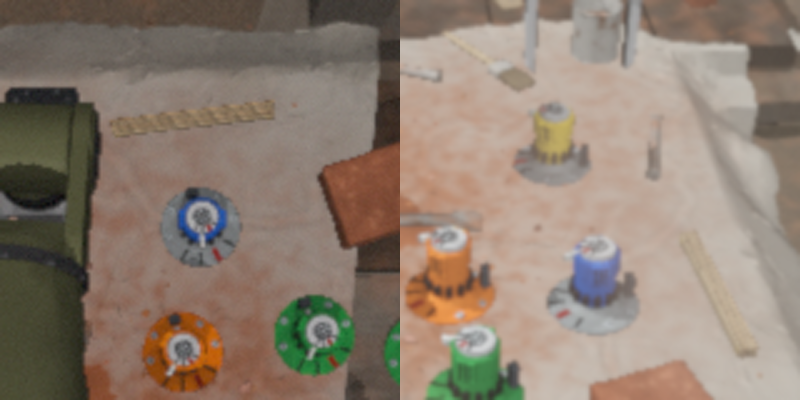

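All three calls were refused and nothing moved. The picture still shows blue at crop (202,215) left and (595,265) right. The rows may need every key, so I'll give all of them.

Request:
{"method": "carry_out", "body": {
  "deltas": [
    {"x":-1,"y":0.1,"z":0,"wx":0,"wy":0,"wz":0,"jaw":100},
    {"x":-1,"y":0.1,"z":0,"wx":0,"wy":0,"wz":0,"jaw":100}
  ]
}}

```text
time_s: 0.77
ee_pos: [0.554, -0.0399, 0.2055]
eef_rot: [3.141, -0.0, 1.572]
force: [0.3, 0.4, -1.1]
grip_width: 0.094
```

Request:
{"method": "carry_out", "body": {
  "deltas": [
    {"x":-1,"y":0.1,"z":0,"wx":0,"wy":0,"wz":0,"jaw":100},
    {"x":-1,"y":0,"z":0,"wx":0,"wy":0,"wz":0,"jaw":100},
    {"x":-1,"y":0,"z":0,"wx":0,"wy":0,"wz":0,"jaw":100},
    {"x":-1,"y":0,"z":0,"wx":0,"wy":0,"wz":0,"jaw":100},
    {"x":-1,"y":0,"z":0,"wx":0,"wy":0,"wz":0,"jaw":100},
    {"x":-0.85,"y":0,"z":0,"wx":0,"wy":0,"wz":0,"jaw":100},
    {"x":0,"y":0,"z":0,"wx":0,"wy":0,"wz":1,"jaw":100},
    {"x":0,"y":0,"z":0,"wx":0,"wy":0,"wz":1,"jaw":100},
    {"x":0,"y":0,"z":0,"wx":0,"wy":0,"wz":1,"jaw":100},
    {"x":0,"y":0,"z":0,"wx":0,"wy":0,"wz":1,"jaw":100},
    {"x":0,"y":0,"z":0,"wx":0,"wy":0,"wz":1,"jaw":100},
    {"x":0,"y":0,"z":0,"wx":0,"wy":0,"wz":1,"jaw":100}
  ]
}}

```text
time_s: 1.77
ee_pos: [0.556, -0.157, 0.2054]
eef_rot: [-3.142, 0.0, 1.087]
force: [0.1, -0.1, -0.4]
grip_width: 0.0941
```

Request:
{"method": "carry_out", "body": {
  "deltas": [
    {"x":0,"y":0,"z":0,"wx":0,"wy":0,"wz":1,"jaw":100},
    {"x":0,"y":0,"z":0,"wx":0,"wy":0,"wz":1,"jaw":100},
    {"x":0,"y":0,"z":0,"wx":0,"wy":0,"wz":1,"jaw":100},
    {"x":0,"y":0,"z":0,"wx":0,"wy":0,"wz":1,"jaw":100},
    {"x":0,"y":0,"z":0,"wx":0,"wy":0,"wz":1,"jaw":100},
    {"x":0,"y":0,"z":0,"wx":0,"wy":0,"wz":1,"jaw":100},
    {"x":0,"y":0,"z":0,"wx":0,"wy":0,"wz":1,"jaw":100},
    {"x":0,"y":0,"z":0,"wx":0,"wy":0,"wz":1,"jaw":100},
    {"x":0,"y":0,"z":0,"wx":0,"wy":0,"wz":1,"jaw":100},
    {"x":0,"y":0,"z":0,"wx":0,"wy":0,"wz":1,"jaw":100},
    {"x":0,"y":0,"z":0,"wx":0,"wy":0,"wz":1,"jaw":100},
    {"x":0,"y":0,"z":0,"wx":0,"wy":0,"wz":1,"jaw":100}
  ]
}}

```text
time_s: 2.77
ee_pos: [0.556, -0.157, 0.2054]
eef_rot: [-3.142, 0.0, 0.127]
force: [-0.3, -0.3, -0.5]
grip_width: 0.094
```

Request:
{"method": "carry_out", "body": {
  "deltas": [
    {"x":0,"y":0,"z":0,"wx":0,"wy":0,"wz":1,"jaw":100},
    {"x":0,"y":0,"z":0,"wx":0,"wy":0,"wz":0.75,"jaw":100},
    {"x":0,"y":0,"z":1,"wx":0,"wy":0,"wz":0,"jaw":100},
    {"x":0,"y":0,"z":1,"wx":0,"wy":0,"wz":0,"jaw":100},
    {"x":0,"y":0,"z":1,"wx":0,"wy":0,"wz":0,"jaw":100},
    {"x":0,"y":0,"z":1,"wx":0,"wy":0,"wz":0,"jaw":100},
    {"x":0,"y":0,"z":0,"wx":0,"wy":0,"wz":0,"jaw":100}
  ]
}}

```text
time_s: 3.35
ee_pos: [0.5544, -0.1565, 0.1217]
eef_rot: [-3.14, 0.006, -0.009]
force: [0.1, -0.3, -1.5]
grip_width: 0.0942
```

```bash
python3 - <<'E'
from h import *
for n in ("top","side"):
    im=ctrl.camera(n); cv2.imwrite(f"pics/{n}2.png",im)
a=cv2.imread("pics/top2.png")[90:210,265:385]; b=cv2.imread("pics/side2.png")[130:250,310:430]
cv2.imwrite("pics/crop2.png",np.hstack([cv2.resize(a,(400,400),interpolation=2),cv2.resize(b,(400,400),interpolation=2)]))
o=ctrl.get_obs();print(o['time_s'],o['ee_pos'],o['eef_rot'],o['qpos'],o['force'])
E
```

```text
3.45 [ 0.55600382 -0.1570094   0.12574537] [-3.14140272e+00  5.43621780e-04 -9.23658870e-03] [-3.38616455e-01  4.35933319e-01  1.52834013e+00  4.20818941e-06
  1.17789504e+00  1.24141490e+00] [ 0.82567857 -0.63157252 -0.37797058]
```

View pics/crop2.png

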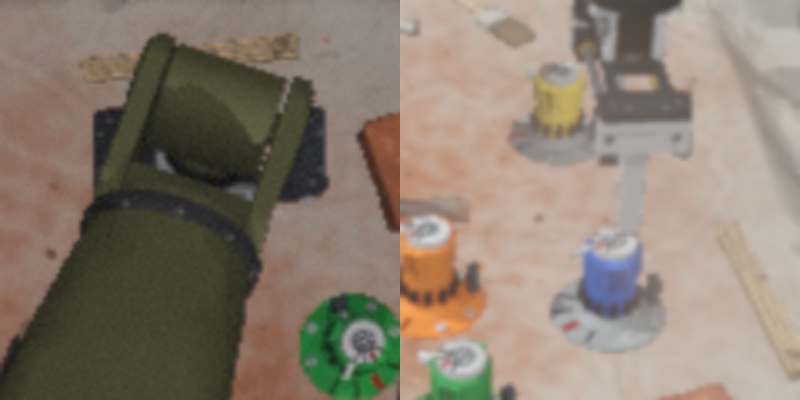

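The gripper is aligned above blue, which is at crop (612,265) in the side view; the fingers straddle it in y. I'm descending now.

Request:
{"method": "carry_out", "body": {
  "deltas": [
    {"x":0,"y":0,"z":0.5,"wx":0,"wy":0,"wz":0,"jaw":100},
    {"x":0,"y":0,"z":0.5,"wx":0,"wy":0,"wz":0,"jaw":100},
    {"x":0,"y":0,"z":0.5,"wx":0,"wy":0,"wz":0,"jaw":100},
    {"x":0,"y":0,"z":0.5,"wx":0,"wy":0,"wz":0,"jaw":100},
    {"x":0,"y":0,"z":0.5,"wx":0,"wy":0,"wz":0,"jaw":100},
    {"x":0,"y":0,"z":0.5,"wx":0,"wy":0,"wz":0,"jaw":100},
    {"x":0,"y":0,"z":0.4,"wx":0,"wy":0,"wz":0,"jaw":100},
    {"x":0,"y":0,"z":0.3,"wx":0,"wy":0,"wz":0,"jaw":100},
    {"x":0,"y":0,"z":0.2,"wx":0,"wy":0,"wz":0,"jaw":100},
    {"x":0,"y":0,"z":0.1,"wx":0,"wy":0,"wz":0,"jaw":100},
    {"x":0,"y":0,"z":0,"wx":0,"wy":0,"wz":0,"jaw":100}
  ]
}}

```text
time_s: 4.37
ee_pos: [0.556, -0.157, 0.0452]
eef_rot: [-3.142, 0.0, -0.009]
force: [-0.5, 0.3, -0.1]
grip_width: 0.0942
```

Request:
{"method": "carry_out", "body": {
  "deltas": [
    {"x":0,"y":0,"z":0,"wx":0,"wy":0,"wz":0,"jaw":60},
    {"x":0,"y":0,"z":0,"wx":0,"wy":0,"wz":0,"jaw":55},
    {"x":0,"y":0,"z":0,"wx":0,"wy":0,"wz":0,"jaw":50},
    {"x":0,"y":0,"z":0,"wx":0,"wy":0,"wz":0,"jaw":50},
    {"x":0,"y":0,"z":0,"wx":0,"wy":0,"wz":0,"jaw":50},
    {"x":0,"y":0,"z":0,"wx":0,"wy":0,"wz":0,"jaw":50},
    {"x":0,"y":0,"z":0,"wx":0,"wy":0,"wz":0,"jaw":50},
    {"x":0,"y":0,"z":0,"wx":0,"wy":0,"wz":0,"jaw":50}
  ],
  "squeeze": 20
}}

```text
time_s: 5.03
ee_pos: [0.556, -0.1569, 0.0456]
eef_rot: [-3.141, -0.0, -0.009]
force: [-1.6, 2.4, 2.0]
grip_width: 0.0561
```

```bash
python3 - <<'E'
from h import *
im=ctrl.camera("side"); cv2.imwrite("pics/side3.png",im)
cv2.imwrite("pics/crop3.png",cv2.resize(im[170:260,330:420],(540,540),interpolation=2))
o=ctrl.get_obs();print(o['time_s'],o['ee_pos'],o['eef_rot'],o['force'],o['moment'],o['grip_width'])
E
```

```text
5.0833 [ 0.5560255  -0.156886    0.04557252] [-3.14148446e+00 -8.22431072e-05 -9.18820165e-03] [-0.4096469   2.37650173  2.69481669] [ 0.33867633  0.26686206 -0.07605072] 0.0555014387776673
```

View pics/crop3.png

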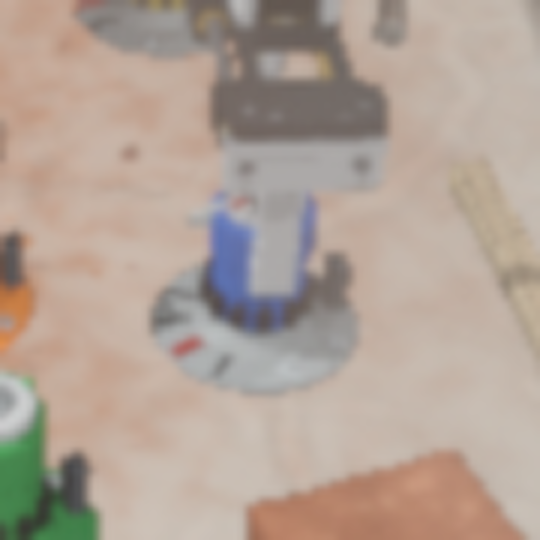

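The pads hold the lugs at 56 mm, with the finger over the blue band at crop (275,245). Next I turn anticlockwise by 0.528 rad, which is wz −6.6.

Request:
{"method": "carry_out", "body": {
  "deltas": [
    {"x":0,"y":0,"z":0,"wx":0,"wy":0,"wz":-0.6,"jaw":50},
    {"x":0,"y":0,"z":0,"wx":0,"wy":0,"wz":-0.6,"jaw":50},
    {"x":0,"y":0,"z":0,"wx":0,"wy":0,"wz":-0.6,"jaw":50},
    {"x":0,"y":0,"z":0,"wx":0,"wy":0,"wz":-0.6,"jaw":50},
    {"x":0,"y":0,"z":0,"wx":0,"wy":0,"wz":-0.6,"jaw":50},
    {"x":0,"y":0,"z":0,"wx":0,"wy":0,"wz":-0.6,"jaw":50},
    {"x":0,"y":0,"z":0,"wx":0,"wy":0,"wz":-0.6,"jaw":50},
    {"x":0,"y":0,"z":0,"wx":0,"wy":0,"wz":-0.6,"jaw":50},
    {"x":0,"y":0,"z":0,"wx":0,"wy":0,"wz":-0.6,"jaw":50},
    {"x":0,"y":0,"z":0,"wx":0,"wy":0,"wz":-0.6,"jaw":50},
    {"x":0,"y":0,"z":0,"wx":0,"wy":0,"wz":-0.6,"jaw":50},
    {"x":0,"y":0,"z":0,"wx":0,"wy":0,"wz":0,"jaw":50}
  ],
  "squeeze": 25
}}

```text
time_s: 6.08
ee_pos: [0.5554, -0.1572, 0.0453]
eef_rot: [-3.141, 0.001, 0.522]
force: [-6.5, 0.4, 1.8]
grip_width: 0.0567
```

Request:
{"method": "carry_out", "body": {
  "deltas": [
    {"x":0,"y":0,"z":0,"wx":0,"wy":0,"wz":0,"jaw":50},
    {"x":0,"y":0,"z":0,"wx":0,"wy":0,"wz":0,"jaw":50}
  ]
}}

```text
time_s: 6.25
ee_pos: [0.5554, -0.1572, 0.0453]
eef_rot: [-3.141, 0.001, 0.52]
force: [-5.6, 0.2, 2.7]
grip_width: 0.0563
```

```bash
python3 - <<'E'
from h import *
im=ctrl.camera("side"); cv2.imwrite("pics/side4.png",im)
cv2.imwrite("pics/crop4.png",cv2.resize(im[170:260,330:420],(540,540),interpolation=2))
o=ctrl.get_obs();print(o['time_s'],o['ee_pos'],o['eef_rot'],o['force'],o['moment'],o['grip_width'])
E
```

```text
6.3 [ 0.55545685 -0.15714397  0.04536229] [-3.14134424e+00  1.32344945e-03  5.19571784e-01] [-5.84435729  0.60217165  2.24591562] [-0.41886989  0.72302529  0.40602347] 0.05611979551518925
```

View pics/crop4.png

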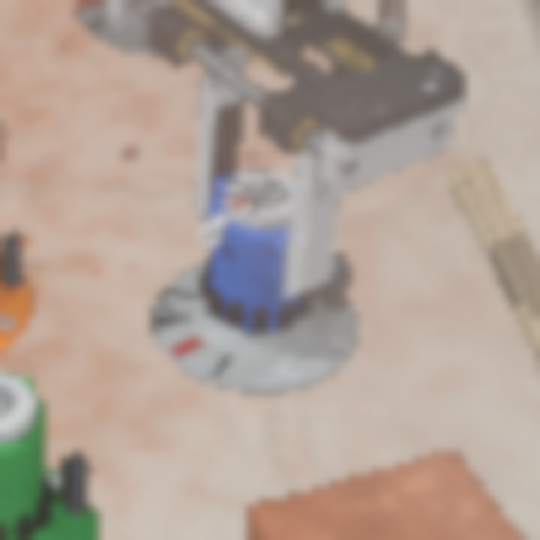

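The collar followed the turn: its pointer is now at crop (212,228), on the red side of where it was. Next I let go, raise the gripper and look again.

Request:
{"method": "carry_out", "body": {
  "deltas": [
    {"x":0,"y":0,"z":0,"wx":0,"wy":0,"wz":0,"jaw":100},
    {"x":0,"y":0,"z":0,"wx":0,"wy":0,"wz":0,"jaw":100},
    {"x":0,"y":0,"z":0,"wx":0,"wy":0,"wz":0,"jaw":100},
    {"x":0,"y":0,"z":0,"wx":0,"wy":0,"wz":0,"jaw":100},
    {"x":0,"y":0,"z":0,"wx":0,"wy":0,"wz":0,"jaw":100},
    {"x":0,"y":0,"z":0,"wx":0,"wy":0,"wz":0,"jaw":100}
  ]
}}

```text
time_s: 6.8
ee_pos: [0.556, -0.157, 0.0454]
eef_rot: [3.142, -0.0, 0.519]
force: [-0.5, -0.4, -0.3]
grip_width: 0.092
```

Request:
{"method": "carry_out", "body": {
  "deltas": [
    {"x":0,"y":0,"z":-0.4,"wx":0,"wy":0,"wz":0,"jaw":100},
    {"x":0,"y":0,"z":-0.8,"wx":0,"wy":0,"wz":0,"jaw":100},
    {"x":0,"y":0,"z":-1,"wx":0,"wy":0,"wz":0,"jaw":100},
    {"x":0,"y":0,"z":-1,"wx":0,"wy":0,"wz":0,"jaw":100},
    {"x":0,"y":0,"z":-1,"wx":0,"wy":0,"wz":0,"jaw":100},
    {"x":0,"y":0,"z":-1,"wx":0,"wy":0,"wz":0,"jaw":100},
    {"x":0,"y":0,"z":-1,"wx":0,"wy":0,"wz":0,"jaw":100},
    {"x":0,"y":0,"z":-1,"wx":0,"wy":0,"wz":0,"jaw":100}
  ]
}}

```text
time_s: 7.47
ee_pos: [0.5559, -0.157, 0.1912]
eef_rot: [3.141, -0.0, 0.519]
force: [0.1, -1.1, 0.0]
grip_width: 0.0942
```

Request:
{"method": "carry_out", "body": {
  "deltas": [
    {"x":0.5,"y":-0.87,"z":0,"wx":0,"wy":0,"wz":0,"jaw":100},
    {"x":0.5,"y":-0.87,"z":0,"wx":0,"wy":0,"wz":0,"jaw":100},
    {"x":0.5,"y":-0.87,"z":0,"wx":0,"wy":0,"wz":0,"jaw":100},
    {"x":0.5,"y":-0.87,"z":0,"wx":0,"wy":0,"wz":0,"jaw":100},
    {"x":0.5,"y":-0.87,"z":0,"wx":0,"wy":0,"wz":0,"jaw":100},
    {"x":0.5,"y":-0.87,"z":0,"wx":0,"wy":0,"wz":0,"jaw":100},
    {"x":0.5,"y":-0.87,"z":0,"wx":0,"wy":0,"wz":0,"jaw":100},
    {"x":0.5,"y":-0.87,"z":0,"wx":0,"wy":0,"wz":0,"jaw":100},
    {"x":0,"y":0,"z":0,"wx":0,"wy":0,"wz":0,"jaw":100}
  ]
}}

```text
time_s: 8.22
ee_pos: [0.5564, 0.0062, 0.1902]
eef_rot: [-3.141, -0.001, 0.521]
force: [0.2, -0.6, -0.3]
grip_width: 0.0934
```

```bash
python3 - <<'E'
from h import *
for n in ("top","side"):
    im=ctrl.camera(n); cv2.imwrite(f"pics/{n}5.png",im)
a=cv2.imread("pics/top5.png")[122:178,297:353]; b=cv2.imread("pics/side5.png")[140:240,320:420]
cv2.imwrite("pics/crop5.png",np.hstack([cv2.resize(a,(400,400),interpolation=2),cv2.resize(b,(400,400),interpolation=2)]))
y0=cv2.imread("pics/side0.png")[142:182,337:377];y1=cv2.imread("pics/side5.png")[142:182,337:377]
cv2.imwrite("pics/yel5.png",np.hstack([cv2.resize(i,(400,400),interpolation=2) for i in (y0,y1)]))
E
```

```text
(no output)
```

View pics/crop5.png

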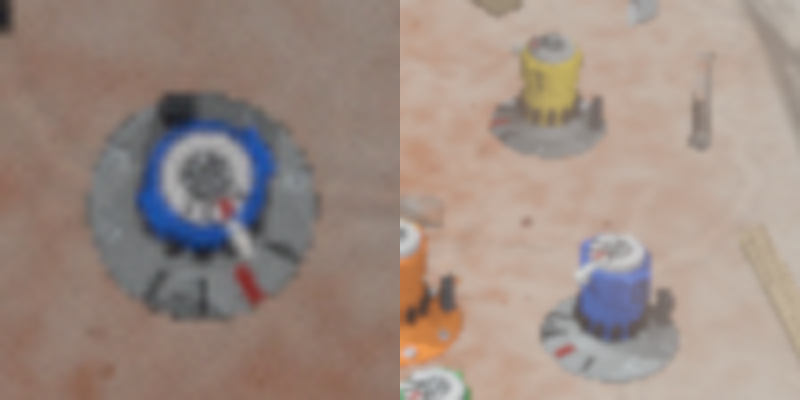

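View pics/yel5.png

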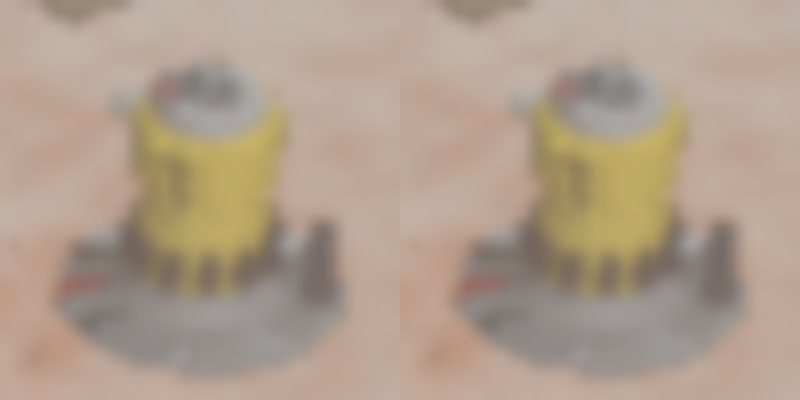

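The blue pointer at crop (242,240) lies in line with the red rim mark (227,208) and the red flange mark (250,285). The yellow collar looks the same before and after, and the gripper is clear of everything. I'm handing in.

```bash
python3 - <<'E'
from station import ctrl
print(ctrl.hand_in())
E
```

```text
the job is handed in; nothing more can be done
None
```

I gripped the blue collar by its lugs (56 mm opening) and turned it anticlockwise about 0.53 rad, from the notch at 0.524 to the red mark. I then let go, raised the gripper, moved it aside and handed in at about 8.3 s. The hand-in reported no verdict.

- **Blue collar:** the last top picture shows the pointer in line with the red marks on rim and flange. Seen from the pipe centre, pointer and rim mark differ by about 1°, read by eye from the crop.
- **Yellow collar:** it was never touched and looks the same in the first and last side pictures. I judged this by eye and did not measure its angle; the top view of it was blocked at the start.
- **Contact:** the gripper stood open at z = 0.19 m, clear of everything, with about 0 N on the wrist.
- **What went wrong:** the first three move calls were refused because their rows left out some keys. They moved nothing and used no robot time.

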